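Find the high spot of an eccentric spindle on a runout gauge

ROBOT

A 6-joint arm with a two-finger parallel gripper is mounted at the origin on a cart in front of the work surface, level with it; the furniture and walls round the work are solid. World frame = base frame: x ahead of the robot, y to its left, z up, the work surface at z = 0. Lengths are in m, angles in rad, forces in N, time in s.
With the tool pointing down it reaches from about 0.25 to 0.725 m from the base axis. Payload 9.7 kg.
Tool frame: the origin (TCP) lies at the very end of the fingers, on their centre line; the grasp point (between the pads) lies 19 mm behind it (env.grip_point_offset is the distance from the TCP to the grasp point, in m); z points along the fingers, y is the direction in which the jaws open and shut (so a half turn about z gives the same grasp; the last joint's range is limited). The gripper opens to 85 mm and grips with 20 to 120 N. Pads are 22 mm wide; open, the fingers measure 114 mm over their backs; the gripper's body (76 mm by 85 mm) begins 54 mm behind the grasp point. The pads swing forward as they close: fully open they stand 13 mm farther back than shut.
Start: joints at [1.286, 0.087, 0.176, 1.66, 0, 1.571], TCP at [0.155, 0.528, 0.231] pointing down, gripper open.
Joint ranges: [-3.13, 3.13], [-0.85, 1.81], [-1.15, 1.24], [-2.2, 2.28], [-1.44, 1.52], [-3.14, 3.14]. Speed limits (rad/s): [2.22, 2.22, 2.57, 3.14, 3.14, 3.14].

INTERFACE

Orientations are given as a 3x3 rotation matrix whose columns are the frame's x, y, z axes.
In Python, from station import env gives the robot as it stands.
- The arm moves only by the tool send_rows, never from a script. Its argument "motion" is one flat list of numbers, 7 for each row, row after row: the turn, a rotation vector about the tool's x, y, z in rad, then the shift along the tool's x, y, z in m, then the opening, from 0 (shut) to 1 (fully open). In form: [rx, ry, rz, tx, ty, tz, gripper, rx, ry, rz, tx, ty, tz, gripper, ...]. A call has 1 to 20 rows; each row is the pose to reach, as a shift and turn from the pose commanded when the call began, along the tool's axes at that moment; what a row does not reach only later rows make up. A row lasts 1/10 s, in which the tool goes at most 50 mm and 8.59 degrees, less where a joint would pass 70% of its speed; a pose out of reach is approached as far as the arm can. A call with a gripper value outside its range is refused whole. The fingers move at their own pace and stop on an object; the grip force is fixed at half the most. Time passes only in rows, so rows that repeat a pose let the fingers close. It gives the time, the measured TCP pose, the force and the opening at its end, in the units of the state.
- env.get_state(): the state, without advancing time (a new reading comes with each control period).
- env.capture(name): name is "scene" or "top" or "wrist"; returns (picture, depth): 420x560x3 uint8, blue, green, red; 420x560 float32, m along the optical axis (not along the pixel's ray), 0 where there is no reading.
- env.camera_params(name): a dict with "camera_matrix" (3x3 intrinsics, pixels), "cam_to_world" (4x4, takes a point from camera to world coordinates). Camera axes: x right, y down, z forward; pixel columns grow to the right and rows downward; lengths in m; the calibration is good to about 2 mm. A picture is of the moment at which its call begins: read the wrist's pose just before it. camera_params takes no time and is no camera call; for the wrist camera it gives the pose at the moment of the call.
- env.job_done(): hands the job in, once; it reports no verdict.
The state is a dict: "t": time; "qpos": joint angles; "dq": joint speeds; "joint_efforts": joint torques, N m; "tcp_pos": TCP position; "orientation": TCP orientation; "ft_force": force on the tool from outside, world axes, zero at the start; "wrist_torque": the same for the moment, N m; "gripper_width": opening from 0.0 (shut) to 1.0 (fully open).
Only numpy, scipy, OpenCV 4.12 (cv2) and the standard library are available. Lean on these libraries where they do the work, as an engineer would, in place of code of your own. Each camera call takes 0.05 s, during which the arm holds its last target.

TASK

Check the eccentric spindle that lies in the sloping V-blocks of the runout gauge: gently slide the indicator down by its upright handle, fully home against its stop, so that its sprung plunger rides on the eccentric disc. Then turn the spindle in its V-blocks by the hexagon on its upper end until the indicator reads highest, with the disc's high spot right under the plunger, and leave it there, let go and still seated on its foot stop. Leave the other things on the bench alone.

Things in the scene. Friction and masses are not known exactly. Their poses are not given: they have to be found in the camera images.
- gauge: Fixed runout gauge, grey base 250 x 120 mm, two steel V-blocks (z = 6 to 30 and 58 to 86 mm). Origin: centre of the foot stop's face, 50 mm above the bench. z: up along the spindle axis, 40 degrees from vertical, leaning to the robot's right and a little towards it; x: square to it, out of the V, up and to the left, along the plunger; y: level, across.
- spindle: Loose steel spindle, 148 mm, about 0.6 kg, lying in the V-blocks, foot on the stop, journal 20 mm thick; turns either way without limit, friction keeps it; starts with the high spot 70 degrees or more from the plunger. Origin: foot end on its axis; z: up its axis; x: to the disc's high side. Turned right, its x lies along the gauge's x.
- high_spot (a point): Rim point of the spindle's dark eccentric disc farthest from the spindle axis: 32 mm from it, 43 mm up from the foot. The disc is 56 mm across, z = 36 to 50 mm, its centre 4 mm off the axis; a black balance hole in its upper face marks the low side.
- hex_grip (a point): Point on the spindle axis inside the hexagon at its upper end, 130 mm from the foot. Hexagon 24 mm across flats, z = 104 to 148 mm, its flats facing 0, 60, 120... degrees from the spindle's x about its z; a black punch mark on its end face lies on the high side.
- slide_grip (a point): Point to grip on the indicator slide's handle, a black upright round post of 14 mm diameter (vertical in the world), fixed to the slide beside the dial; 26 mm of post stand above this point and about 45 mm below it.
- plunger_tip (a point): End of the plunger's 8 mm ball tip; it moves along a line parallel to the gauge's x that meets the spindle axis at gauge z = 43 mm, and points along -x at the disc's rim.
- carriage (a joint): Travel of the indicator slide, m: 0 fully raised, 0.040 fully home against its stop. It moves along -x of the gauge (down and to the right, 40 degrees below level), needs about 5 N, and stays where it is left.
- plunger (a joint): Indicator reading, m: 0 plunger fully out, grows to 0.017 as it is pushed in by the spring-loaded contact (under 2 N). With the slide home it reads about 0.003 on the disc's low side and 0.011 on the high spot. The needle on the white dial, diameter 47 mm, turns clockwise with it, 0.2 rad a mm.
- sample_tin_0: Round sample tin, 59 mm diameter, 38 mm high, standing beside the gauge; not to be disturbed. Origin: centre of its underside.
- mortar_cube_0: Grey mortar cube, 50 mm, standing beside the gauge; not to be disturbed. Origin: centre of its underside.
- spanner: Steel spanner, 198 x 32 x 8 mm, lying beside the gauge; not to be disturbed. Origin: centre of its underside.

How it is judged:
By the outcome, as a careful person would: the job done as asked, in the order asked, and still so for the second after the job is handed in, with the robot touching nothing.
It also fails if it takes over 53 s, if anything falls off the work surface, if the arm or the gripper's body presses on something with over 40 N, if the wrist force passes 120 N, or if a joint passes its speed limit or range.

## Working session

There is one attempt and no reset: what is moved stays moved. The work goes in short steps, Python scripts to look and compute and a tool call to move; the robot and the scene stay as the last step left them, time stands still between calls to the robot, and variables do not carry over. Pictures are saved under pics/ and viewed, and the job is handed in when it is done.

Besides the shell and the picture viewer there is one more tool, called after ">>>" as name(argument=value, ...) on one line, values as JSON. send_rows: Moves the arm, as the interface text tells. Its arguments: {"type":"object","properties":{"motion":{"type":"array","items":{"type":"number"}}},"required":["motion"]}

```bash
ls; mkdir -p pics; python3 - <<'E'
from station import env
import cv2,numpy as np,pickle
print(env.get_state())
for n in ["scene","top","wrist"]:
    p=env.camera_params(n)
    im,d=env.capture(n)
    pickle.dump((im,d,p),open(f"pics/{n}0.pkl","wb"))
    cv2.imwrite(f"pics/{n}0.png",im)
    print(n,p)
E
```

```text
pics
{'t': 0.0, 'qpos': array([ 1.28599243e+00,  8.74337157e-02,  1.75128039e-01,  1.65980932e+00,
       -1.98355437e-05,  1.57080472e+00]), 'dq': array([-0.00043115,  0.00060974, -0.00061256,  0.00027958,  0.00013085,
        0.00172297]), 'joint_efforts': array([ 1.91016697e-03, -5.20393145e+01,  4.64798212e+01,  1.65253709e-02,
        1.09475138e-05, -2.13842503e-05]), 'tcp_pos': array([0.15447185, 0.52761492, 0.23059444]), 'orientation': array([[-9.59714419e-01,  2.80977063e-01, -3.51469984e-04],
       [ 2.80977282e-01,  9.59713578e-01, -1.27112548e-03],
       [-1.98465899e-05, -1.31867254e-03, -9.99999130e-01]]), 'ft_force': array([-0.03338994,  0.15086852,  0.42514184]), 'wrist_torque': array([ 0.02376005, -0.00535967,  0.00359346]), 'gripper_width': 0.9992849110247005}
scene {'camera_matrix': array([[464.80193741,   0.        , 280.5928691 ],
       [  0.        , 464.80193741, 213.76733583],
       [  0.        ,   0.        ,   1.        ]]), 'cam_to_world': array([[ 0.74571201, -0.46070796,  0.48131255, -0.13232684],
       [-0.66599617, -0.49478114,  0.55824791, -0.754
[... 311 characters left out ...]
am_to_world': array([[ 0.00978849, -0.99383304,  0.11045395,  0.32281621],
       [-0.99993299, -0.0104112 , -0.00506243, -0.02836868],
       [ 0.00618116, -0.11039699, -0.99386835,  1.43626687],
       [ 0.        ,  0.        ,  0.        ,  1.        ]])}
wrist {'camera_matrix': array([[327.61924544,   0.        , 276.41072022],
       [  0.        , 327.61924544, 215.35943686],
       [  0.        ,   0.        ,   1.        ]]), 'cam_to_world': array([[ 0.28124537,  0.91447892,  0.29091123,  0.07993241],
       [ 0.95963491, -0.26757703, -0.08662206,  0.55031139],
       [-0.00137289,  0.30353063, -0.95282069,  0.37305069],
       [ 0.        ,  0.        ,  0.        ,  1.        ]])}
```

View pics/scene0.png

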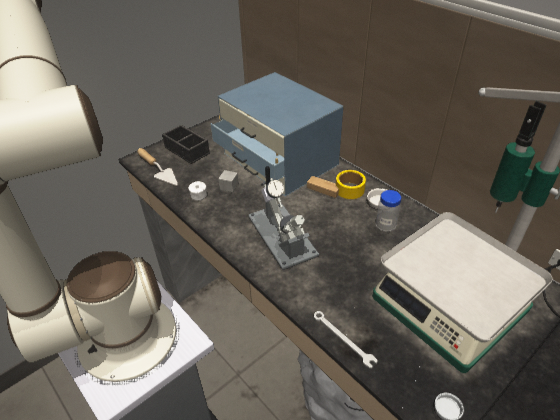

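View pics/top0.png

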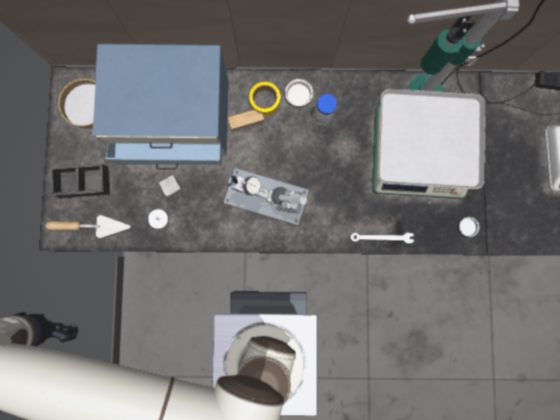

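View pics/wrist0.png

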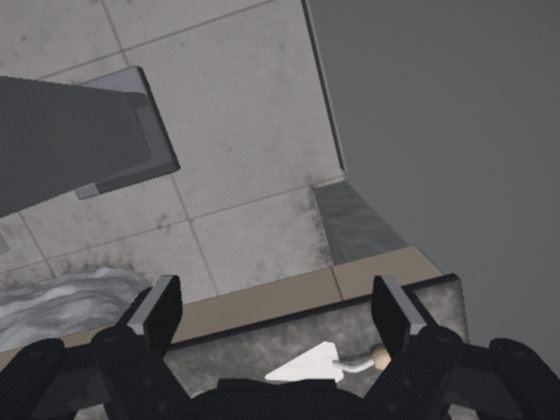

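The scene view shows the gauge at about (283,225), with the black handle at (267,173), the dial at (276,189) and the spindle hexagon near (300,220). In the top view the gauge is at (265,196), the dial at (253,186) and the handle at about (236,180). I'll enlarge both.

```bash
python3 - <<'E'
import cv2,pickle,numpy as np
for n,(a,b,c,d) in {"scene":(235,335,150,270),"top":(215,315,160,230)}.items():
    im,dp,p=pickle.load(open(f"pics/{n}0.pkl","rb"))
    s=min(800//(b-a),600//(d-c))
    cr=cv2.resize(im[c:d,a:b],None,fx=s,fy=s,interpolation=cv2.INTER_CUBIC)
    cv2.imwrite(f"pics/{n}0z.png",cr);print(n,s)
E
```

```text
scene 5
top 8
```

View pics/scene0z.png

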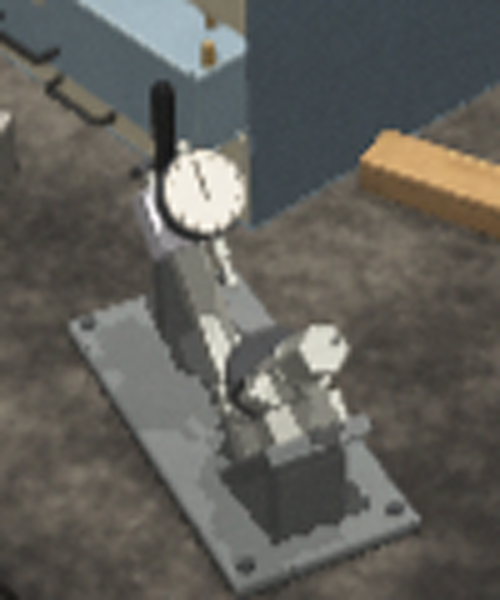

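View pics/top0z.png

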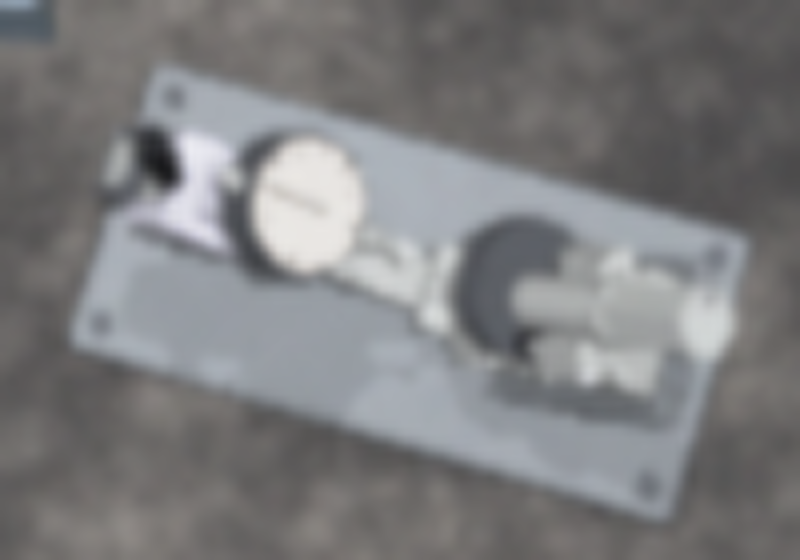

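```bash
cat > h.py <<'E'
import numpy as np,cv2,pickle
def load(f): return pickle.load(open(f"pics/{f}.pkl","rb"))
def ray(p,uv):
    K=p["camera_matrix"];T=p["cam_to_world"]
    d=T[:3,:3]@np.linalg.solve(K,[uv[0],uv[1],1.]);return T[:3,3],d
def onz(p,uv,z):
    o,d=ray(p,uv);return o+d*(z-o[2])/d[2]
def tri(*pu):
    A=np.zeros((3,3));b=np.zeros(3);L=[]
    for p,uv in pu:
        o,d=ray(p,uv);d=d/np.linalg.norm(d);M=np.eye(3)-np.outer(d,d);A+=M;b+=M@o;L.append((o,M))
    x=np.linalg.solve(A,b);return x,[round(1e3*np.linalg.norm(M@(x-o)),1) for o,M in L]
def depthpt(im_d,p,uv):
    u,v=uv;z=im_d[int(round(v)),int(round(u))];K=p["camera_matrix"];T=p["cam_to_world"]
    return T[:3,:3]@(np.linalg.solve(K,[u,v,1.])*z)+T[:3,3]
def proj(p,X):
    K=p["camera_matrix"];T=p["cam_to_world"];c=T[:3,:3].T@(np.asarray(X)-T[:3,3]);q=K@c;return q[:2]/q[2]
def axes(hd):
    h=np.array([np.cos(hd),np.sin(hd),0]);u=np.array([0,0,1.]);s,c=np.sin(np.radians(40)),np.cos(np.radians(40))
    z=s*h+c*u;x=-c*h+s*u;return np.c_[x,np.cross(z,x),z]
E
python3 - <<'E'
from h import *
_,dt,pt=load("top0");_,ds,ps=load("scene0")
T=lambda u,v:(pt,(215-.5+(u+.5)/8+0,160-.5+(v+.5)/8)); S=lambda u,v:(ps,(235-.5+(u+.5)/5,150-.5+(v+.5)/5))
for nm,a,b in [("hexend",(707,333),(325,348)),("dial",(312,203),(205,192)),("posttop",(120,175),(162,88))]:
    print(nm,tri(T(*a),S(*b)),depthpt(dt,pt,T(*a)[1]),depthpt(ds,ps,S(*b)[1]))
c=[onz(*T(*q),.012) for q in [(158,65),(745,240),(668,522),(72,345)]]
c=np.array(c);print(c,c.mean(0));
d=c[1]-c[0]+c[2]-c[3];print(np.linalg.norm(c[1]-c[0]),np.linalg.norm(c[2]-c[3]),np.linalg.norm(c[3]-c[0]),np.degrees(np.arctan2(d[1],d[0])))
for uv in [(200,400),(500,450)]: print(depthpt(dt,pt,T(*uv)[1]))
E
```

```text
hexend (array([ 0.48715414, -0.10786087,  0.16497423]), [np.float64(2.8), np.float64(2.8)]) [ 0.48564239 -0.10655873  0.15897571] [ 0.48881789 -0.11009123  0.16612153]
dial (array([0.53070996, 0.03428088, 0.16239785]), [np.float64(0.4), np.float64(0.4)]) [0.53109246 0.03472867 0.15798544] [0.52751896 0.02986492 0.16691975]
posttop (array([0.54097319, 0.09459139, 0.19675225]), [np.float64(8.6), np.float64(8.6)]) [0.54498264 0.1062286  0.1315401 ] [0.54267435 0.08306351 0.20370533]
[[ 0.61002512  0.10434096  0.012     ]
 [ 0.54184052 -0.13054758  0.012     ]
 [ 0.42907203 -0.10043927  0.012     ]
 [ 0.4969255   0.13609672  0.012     ]] [0.51946579 0.00236271 0.012     ]
0.24458488404386564 0.24607594329968452 0.11747319718197949 -106.09645032290548
[0.47673098 0.08587578 0.00089837]
[ 0.45715583 -0.03389832  0.00935135]
```

```bash
python3 - <<'E'
from h import *
_,dt,pt=load("top0")
for uv in [(160,90),(215,130),(210,152),(165,166),(245,120),(252,178),(265,97)]: print(uv,depthpt(dt,pt,uv).round(3))
E
```

```text
(160, 90) [0.779 0.292 0.236]
(215, 130) [0.669 0.139 0.233]
(210, 152) [0.642 0.172 0.088]
(165, 166) [ 0.616  0.33  -0.003]
(245, 120) [0.762 0.072 0.029]
(252, 178) [0.548 0.039 0.175]
(265, 97) [ 0.85   0.01  -0.001]
```

>>> send_rows(motion=[0, 0, -0.15, 0, 0, -0.04, 1, 0, 0, -0.3, 0, 0, -0.08, 1, 0, 0, -0.3, 0, 0, -0.1, 1])

```text
t: 0.45
tcp_pos: [0.1545, 0.5278, 0.3343]
orientation: [[-1.0, -0.021, 0.001], [-0.021, 1.0, 0.003], [-0.001, 0.003, -1.0]]
ft_force: [-0.2, 0.4, 0.6]
gripper_width: 0.995
```

```bash
python3 - <<'E'
from station import env
s=env.get_state();print(s["t"],s["qpos"].round(3),s["tcp_pos"].round(4),s["orientation"].round(3))
E
```

```text
0.45 [1.286 0.153 0.454 1.869 0.    1.265] [0.1545 0.5278 0.3343] [[-1.    -0.021  0.001]
 [-0.021  1.     0.003]
 [-0.001  0.003 -1.   ]]
```

>>> send_rows(motion=[0, 0, -0.09, -0.027, -0.033, 0.002, 1, 0, 0, -0.18, -0.054, -0.067, 0.005, 1, 0, 0, -0.27, -0.08, -0.1, 0.007, 1, 0, 0, -0.36, -0.107, -0.133, 0.01, 1, 0, 0, -0.45, -0.134, -0.166, 0.012, 1, 0, 0, -0.54, -0.161, -0.2, 0.015, 1, 0, 0, -0.635, -0.188, -0.233, 0.017, 1, 0, 0, -0.73, -0.214, -0.266, 0.02, 1, 0, 0, -0.82, -0.241, -0.3, 0.022, 1, 0, 0, -0.91, -0.268, -0.333, 0.025, 1, 0, 0, -1.0, -0.295, -0.366, 0.027, 1, 0, 0, -1.09, -0.321, -0.4, 0.03, 1, 0, 0, -1.18, -0.348, -0.433, 0.032, 1, 0, 0, -1.27, -0.375, -0.466, 0.034, 1, 0, 0, -1.27, -0.375, -0.466, 0.034, 1, 0, 0, -1.27, -0.375, -0.466, 0.034, 1])

```text
t: 2.05
tcp_pos: [0.5367, 0.0669, 0.2965]
orientation: [[-0.284, -0.959, -0.002], [-0.959, 0.284, -0.0], [0.0, 0.002, -1.0]]
ft_force: [0.2, 0.8, 0.3]
gripper_width: 0.997
```

```bash
cat > snap.py <<'E'
import sys,pickle,cv2
from station import env
def snap(n,tag):
    p=env.camera_params(n);im,d=env.capture(n)
    pickle.dump((im,d,p),open(f"pics/{n}{tag}.pkl","wb"));cv2.imwrite(f"pics/{n}{tag}.png",im);return im,d,p
if __name__=="__main__":
    s=env.get_state();print(s["t"],s["qpos"].round(3),s["tcp_pos"].round(4),s["orientation"].round(3).tolist(),s["ft_force"].round(1))
    for n in sys.argv[2:]: snap(n,sys.argv[1])
E
python3 snap.py 1 wrist
```

```text
2.05 [ 0.124  0.103  0.322  1.791  0.    -1.159] [0.5367 0.0669 0.2965] [[-0.284, -0.959, -0.002], [-0.959, 0.284, -0.0], [0.0, 0.002, -1.0]] [0.2 0.8 0.3]
```

View pics/wrist1.png

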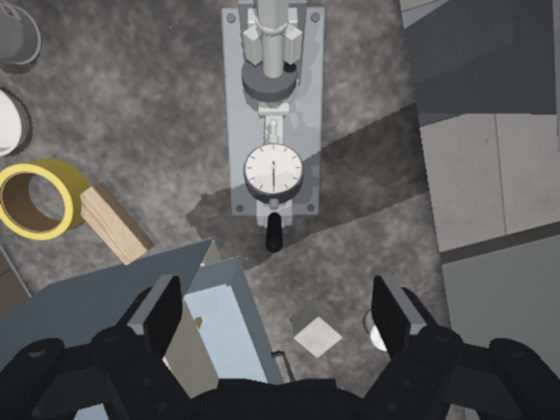

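```bash
python3 - <<'E'
from h import *
im,d,p=load("wrist1")
cr=cv2.resize(im[0:260,215:335],None,fx=4,fy=4,interpolation=cv2.INTER_CUBIC)
cv2.imwrite("pics/w1a.png",cr[:560]);cv2.imwrite("pics/w1b.png",cr[520:])
for v in range(206,256,4):
    print(v,[ (u,depthpt(d,p,(u,v)).round(3).tolist()) for u in (270,274,278)])
E
```

```text
206 [(270, [0.541, 0.063, 0.178]), (274, [0.538, 0.064, 0.178]), (278, [0.535, 0.066, 0.175])]
210 [(270, [0.547, 0.081, 0.129]), (274, [0.543, 0.082, 0.129]), (278, [0.539, 0.082, 0.13])]
214 [(270, [0.547, 0.082, 0.136]), (274, [0.543, 0.082, 0.141]), (278, [0.54, 0.085, 0.136])]
218 [(270, [0.547, 0.082, 0.149]), (274, [0.543, 0.082, 0.152]), (278, [0.54, 0.084, 0.149])]
222 [(270, [0.547, 0.082, 0.162]), (274, [0.543, 0.082, 0.165]), (278, [0.54, 0.084, 0.161])]
226 [(270, [0.547, 0.082, 0.173]), (274, [0.543, 0.082, 0.175]), (278, [0.54, 0.085, 0.17])]
230 [(270, [0.546, 0.082, 0.182]), (274, [0.543, 0.082, 0.185]), (278, [0.54, 0.084, 0.181])]
234 [(270, [0.546, 0.083, 0.191]), (274, [0.543, 0.083, 0.192]), (278, [0.54, 0.085, 0.19])]
238 [(270, [0.546, 0.082, 0.2]), (274, [0.543, 0.083, 0.2]), (278, [0.54, 0.085, 0.198])]
242 [(270, [0.547, 0.085, 0.202]), (274, [0.544, 0.086, 0.202]), (278, [0.541, 0.087, 0.201])]
246 [(270, [0.548, 0.088, 0.203]), (274, [0.545, 0.088, 0.205]), (278, [0.542, 0.089, 0.204])]
250 [(270, [0.549, 0.091, 0.203]), (274, [0.546, 0.092, 0.203]), (278, [0.543, 0.093, 0.202])]
254 [(270, [0.58, 0.18, 0.002]), (274, [0.574, 0.183, -0.001]), (278, [0.568, 0.184, 0.001])]
```

View pics/w1a.png

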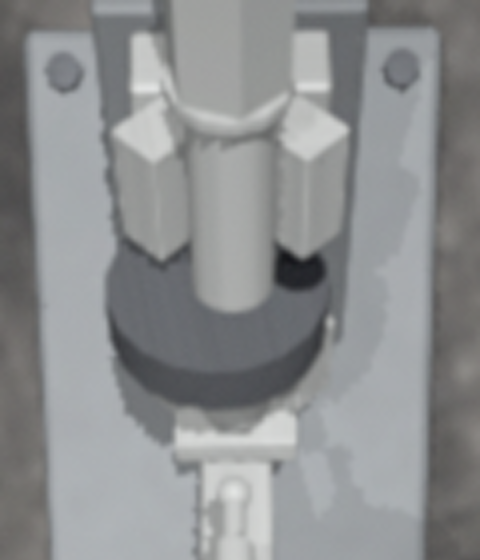

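View pics/w1b.png

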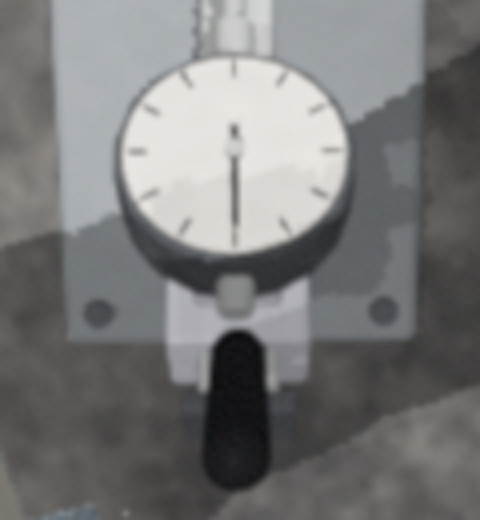

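>>> send_rows(motion=[0, 0, 0, -0.015, 0, 0.02, 1, 0, 0, 0, -0.023, -0.002, 0.05, 1, 0, 0, 0, -0.023, -0.002, 0.06, 1, 0, 0, 0, -0.023, -0.002, 0.06, 1])

```text
t: 2.5
tcp_pos: [0.5437, 0.0898, 0.2363]
orientation: [[-0.28, -0.96, -0.002], [-0.96, 0.28, -0.0], [0.001, 0.002, -1.0]]
ft_force: [0.5, -0.2, 1.2]
gripper_width: 0.998
```

```bash
python3 snap.py 2 wrist; python3 - <<'E'
from h import *
im,d,p=load("wrist2")
for v in range(200,420,10):
    print(v,[ (u,depthpt(d,p,(u,v)).round(3).tolist()) for u in (268,274,280)])
E
```

```text
2.5 [ 0.164  0.094  0.193  1.673 -0.    -1.123] [0.5437 0.0898 0.2363] [[-0.28, -0.96, -0.002], [-0.96, 0.28, -0.0], [0.001, 0.002, -1.0]] [ 0.5 -0.2  1.2]
200 [(268, [0.547, 0.078, 0.129]), (274, [0.539, 0.068, 0.175]), (280, [0.538, 0.081, 0.128])]
210 [(268, [0.548, 0.082, 0.143]), (274, [0.543, 0.083, 0.144]), (280, [0.539, 0.086, 0.139])]
220 [(268, [0.547, 0.082, 0.166]), (274, [0.543, 0.083, 0.169]), (280, [0.54, 0.085, 0.164])]
230 [(268, [0.547, 0.082, 0.187]), (274, [0.543, 0.082, 0.19]), (280, [0.54, 0.085, 0.185])]
240 [(268, [0.547, 0.084, 0.2]), (274, [0.543, 0.084, 0.201]), (280, [0.54, 0.086, 0.199])]
250 [(268, [0.548, 0.088, 0.203]), (274, [0.545, 0.089, 0.205]), (280, [0.541, 0.09, 0.203])]
260 [(268, [0.582, 0.186, -0.001]), (274, [0.575, 0.188, -0.001]), (280, [0.568, 0.19, -0.0])]
270 [(268, [0.586, 0.199, -0.001]), (274, [0.579, 0.201, -0.001]), (280, [0.571, 0.203, 0.001])]
280 [(268, [0.59, 0.213, -0.001]), (274, [0.583, 0.215, 0.0]), (280, [0.575, 0.217, 0.001])]
290 [(268, [0.594, 0.226, 0.001]), (274, [0.587, 0.228, 0.001]), (280, [0.579, 0.231, -0.0])]
30
[... 416 characters left out ...]
609, 0.303, 0.001]), (280, [0.601, 0.306, 0.0])]
350 [(268, [0.622, 0.317, 0.001]), (274, [0.614, 0.32, -0.0]), (280, [0.606, 0.322, -0.0])]
360 [(268, [0.627, 0.334, -0.0]), (274, [0.618, 0.336, 0.0]), (280, [0.611, 0.339, -0.001])]
370 [(268, [0.604, 0.267, 0.095]), (274, [0.623, 0.352, 0.001]), (280, [0.615, 0.356, -0.001])]
380 [(268, [0.604, 0.268, 0.108]), (274, [0.604, 0.288, 0.088]), (280, [0.62, 0.371, 0.001])]
390 [(268, [0.543, 0.079, 0.314]), (274, [0.541, 0.079, 0.314]), (280, [0.54, 0.081, 0.313])]
400 [(268, [0.543, 0.08, 0.316]), (274, [0.542, 0.08, 0.316]), (280, [0.54, 0.081, 0.316])]
410 [(268, [0.522, 0.016, 0.379]), (274, [0.541, 0.079, 0.32]), (280, [0.54, 0.08, 0.32])]
```

View pics/wrist2.png

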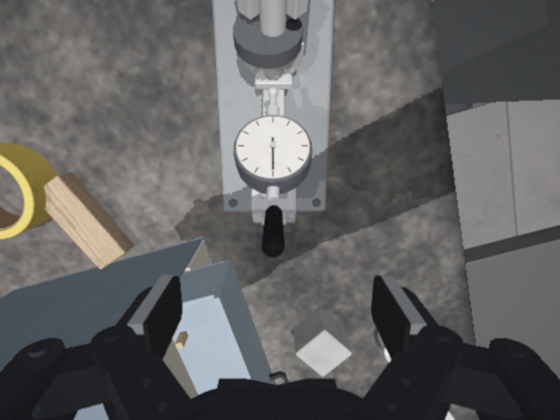

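>>> send_rows(motion=[0, 0, 0, 0, -0.001, 0.025, 1, 0, 0, 0, 0.001, -0.001, 0.05, 1, 0, 0, 0, 0.001, -0.001, 0.07, 0.7, 0, 0, 0, 0.001, -0.001, 0.078, 0.5, 0, 0, 0, 0.001, -0.001, 0.078, 0.3, 0, 0, 0, 0.001, -0.001, 0.078, 0.1, 0, 0, 0, 0.001, -0.001, 0.078, 0, 0, 0, 0, 0.001, -0.001, 0.078, 0, 0, 0, 0, 0.001, -0.001, 0.078, 0, 0, 0, 0, 0.001, -0.001, 0.078, 0])

```text
t: 3.55
tcp_pos: [0.5454, 0.0879, 0.161]
orientation: [[-0.282, -0.96, 0.001], [-0.96, 0.282, 0.0], [-0.001, -0.001, -1.0]]
ft_force: [-4.8, -0.4, 6.2]
gripper_width: 0.142
```

```bash
python3 snap.py 3 wrist
```

```text
3.55 [ 0.16   0.077  0.029  1.522  0.    -1.126] [0.5454 0.0879 0.161 ] [[-0.282, -0.96, 0.001], [-0.96, 0.282, 0.0], [-0.001, -0.001, -1.0]] [-4.8 -0.4  6.2]
```

View pics/wrist3.png

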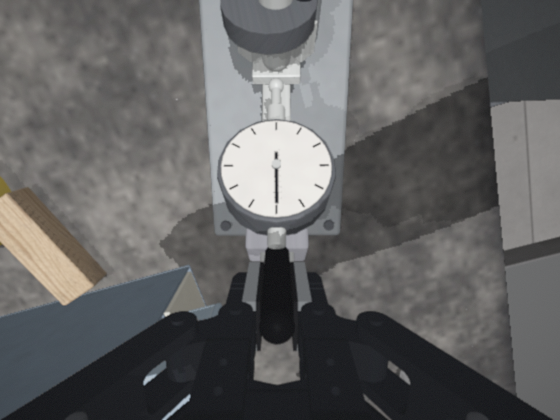

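>>> send_rows(motion=[0, 0, 0, 0.002, 0, 0.002, 0, 0, 0, 0, 0.005, 0, 0.004, 0, 0, 0, 0, 0.008, 0, 0.006, 0, 0, 0, 0, 0.011, 0, 0.009, 0, 0, 0, 0, 0.014, 0, 0.012, 0, 0, 0, 0, 0.017, 0, 0.014, 0, 0, 0, 0, 0.02, 0, 0.017, 0, 0, 0, 0, 0.023, 0, 0.019, 0, 0, 0, 0, 0.0255, 0, 0.0215, 0, 0, 0, 0, 0.0275, 0, 0.023, 0, 0, 0, 0, 0.0275, 0, 0.023, 0])

```text
t: 4.7
tcp_pos: [0.5384, 0.0632, 0.1393]
orientation: [[-0.281, -0.96, 0.003], [-0.96, 0.281, 0.004], [-0.005, -0.002, -1.0]]
ft_force: [-7.1, 9.4, 14.2]
gripper_width: 0.145
```

```bash
python3 snap.py 4 wrist
```

```text
4.7 [ 0.115  0.049 -0.042  1.476  0.004 -1.172] [0.5384 0.0632 0.1393] [[-0.281, -0.96, 0.003], [-0.96, 0.281, 0.004], [-0.005, -0.002, -1.0]] [-7.1  9.4 14.2]
```

View pics/wrist4.png

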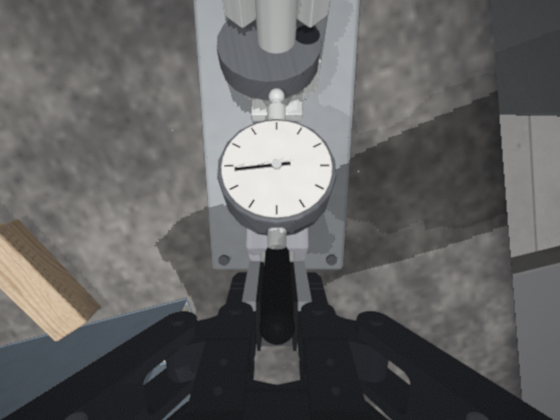

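>>> send_rows(motion=[0, 0, 0, 0.001, 0, 0.001, 0, 0, 0, 0, 0.002, 0, 0.0015, 0, 0, 0, 0, 0.003, 0, 0.0025, 0, 0, 0, 0, 0.003, 0, 0.0025, 0])

```text
t: 5.15
tcp_pos: [0.5385, 0.0631, 0.1393]
orientation: [[-0.278, -0.96, 0.007], [-0.96, 0.278, 0.01], [-0.011, -0.004, -1.0]]
ft_force: [-7.8, 25.2, 28.2]
gripper_width: 0.147
```

```bash
python3 snap.py 5 wrist; python3 - <<'E'
from h import *
a=load("wrist4")[0];b=load("wrist5")[0]
cv2.imwrite("pics/c45.png",cv2.resize(np.hstack([a[60:240,205:345],b[60:240,205:345]]),None,fx=2.8,fy=2.8,interpolation=cv2.INTER_CUBIC))
E
```

```text
5.15 [ 0.112  0.045 -0.046  1.472  0.009 -1.177] [0.5385 0.0631 0.1393] [[-0.278, -0.96, 0.007], [-0.96, 0.278, 0.01], [-0.011, -0.004, -1.0]] [-7.8 25.2 28.2]
```

View pics/c45.png

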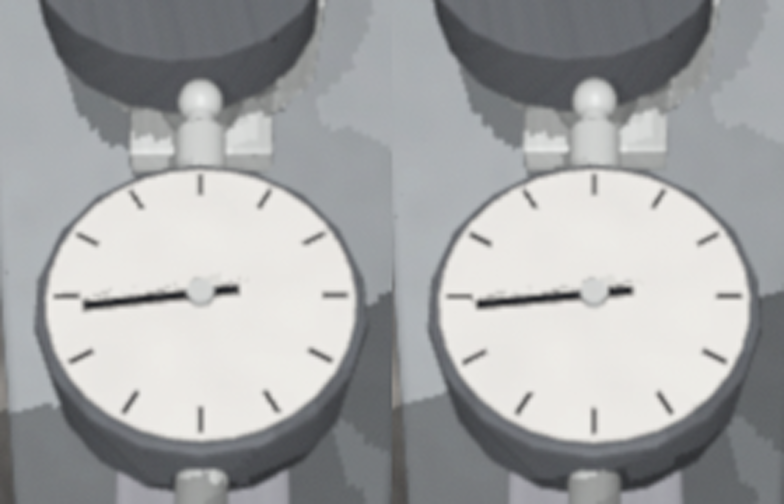

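>>> send_rows(motion=[0, 0, 0, -0.002, 0, -0.0015, 0, 0, 0, 0, -0.003, 0, -0.0025, 0, 0, 0, 0, -0.003, 0, -0.0025, 0.3, 0, 0, 0, -0.003, 0, -0.0025, 0.6, 0, 0, 0, -0.003, 0, -0.0025, 0.8, 0, 0, 0, -0.003, 0, -0.0025, 0.8, 0, 0, 0, -0.003, 0, -0.03, 0.8, 0, 0, 0, -0.003, 0, -0.07, 0.8, 0, 0, 0, -0.003, 0, -0.12, 0.8, 0, 0, 0, -0.003, 0, -0.12, 0.8, 0, 0, 0, -0.003, 0, -0.12, 0.8])

```text
t: 6.3
tcp_pos: [0.5386, 0.0614, 0.2549]
orientation: [[-0.282, -0.959, 0.002], [-0.959, 0.282, 0.0], [-0.001, -0.002, -1.0]]
ft_force: [-0.1, 0.1, -1.0]
gripper_width: 0.8
```

```bash
python3 snap.py 6 wrist scene; python3 - <<'E'
from h import *
b=load("scene6")[0]
cv2.imwrite("pics/s6z.png",cv2.resize(b[160:270,240:335],None,fx=5,fy=5,interpolation=cv2.INTER_CUBIC))
E
```

```text
6.3 [ 0.113  0.076  0.21   1.703 -0.    -1.171] [0.5386 0.0614 0.2549] [[-0.282, -0.959, 0.002], [-0.959, 0.282, 0.0], [-0.001, -0.002, -1.0]] [-0.1  0.1 -1. ]
```

View pics/wrist6.png

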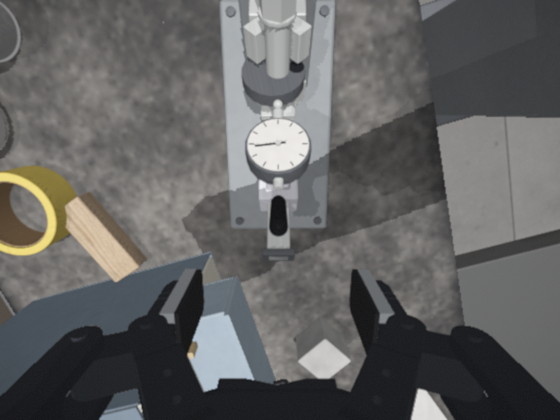

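View pics/s6z.png

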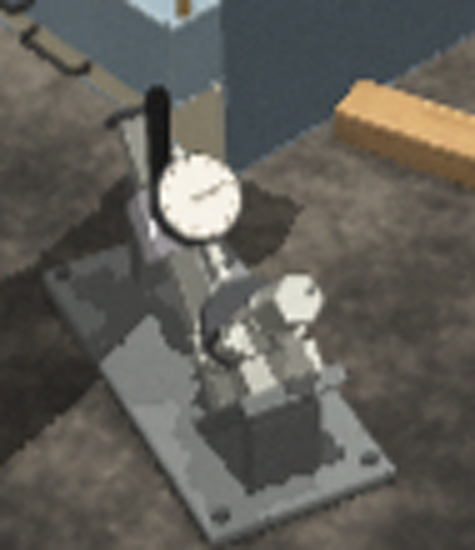

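```bash
python3 - <<'E'
from h import *
im,d,p=load("wrist6");_,_,ps=load("scene6");_,_,p1=load("wrist1");d1=load("wrist1")[1]
# base edges on z=.010
for zz in (.008,.012):
  L=[onz(p,q,zz) for q in [(221,2),(231,227)]];R=[onz(p,q,zz) for q in [(335,2),(326,228)]]
  for E in (L,R):
    e=E[0]-E[1];print("head",np.degrees(np.arctan2(e[1],e[0])))
  mid=(L[0]+L[1]+R[0]+R[1])/4;hd=np.radians(-106.2);n=np.array([-np.sin(hd),np.cos(hd),0])
  print("width",[n@q for q in L],[n@q for q in R], "mid n",n@mid)
he=tri((ps,(300,219.8)),(ps,(300,219.8+1e-3)))
o,dd=ray(ps,(300,219.6));
mn=np.mean([n@q for q in L+R]);t=(mn-n@o)/(n@dd);print("hexend via plane",o+t*dd)
# shaft centre points from depth w/ wrist1: shaft rows 50..72
for v in (45,55,65,72):
  row=[depthpt(d1,p1,(u,v)) for u in range(262,288)]
  zs=np.array([q[2] for q in row]);k=zs>zs.max()-.006
  print(v,zs.max(), n@np.mean(np.array(row)[k],0),np.mean(np.array(row)[k],0))
print("base top depth",depthpt(d,p,(240,180)),depthpt(d,p,(318,180)))
E
```

```text
head -106.41434529952112
head -105.90409918065717
width [np.float64(0.557014145967752), np.float64(0.5579372680574964)] [np.float64(0.43930992143515946), np.float64(0.43802941625548397)] mid n 0.498072687928973
head -106.41434529952113
head -105.90409918065717
width [np.float64(0.5564213981440742), np.float64(0.5573350344050292)] [np.float64(0.4399266800615131), np.float64(0.43865933311197136)] mid n 0.49808561143064695
hexend via plane [ 0.48514584 -0.11542708  0.17070144]
45 0.12349857078362253 0.49941384009173106 [ 0.5023979  -0.06080593  0.12089541]
55 0.11480409677462022 0.4986602466350195 [ 0.50355201 -0.05413231  0.11272981]
65 0.10661512732114065 0.49926574608431007 [ 0.50615907 -0.04732906  0.10447007]
72 0.10162837706570949 0.49937100696580455 [ 0.50777186 -0.04215508  0.09866343]
base top depth [0.58074508 0.05023097 0.0137318 ] [0.4918901  0.07617437 0.01448187]
```

```bash
cat >> h.py <<'E'
from scipy.spatial.transform import Rotation as Ro
G=axes(np.radians(-106.2)); O=np.array([.5156,-.0139,.05])
def toolR(phi):
    a=np.radians(phi);y=np.cos(a)*G[:,0]+np.sin(a)*G[:,1];z=-G[:,2];return np.c_[np.cross(y,z),y,z]
def delta(s,P,R):
    R0=s["orientation"];return Ro.from_matrix(R0.T@R).as_rotvec(),R0.T@(np.asarray(P)-s["tcp_pos"])
E
python3 - <<'E'
from h import *
from station import env
s=env.get_state()
for phi in (-81,39,99):
    print(phi,*[a.round(4) for a in delta(s,O+G@[0,0,.21],toolR(phi))])
print(G.round(3))
R=toolR(-81)
for f in np.linspace(0,1,5):
    pass
E
```

```text
-81 [-1.0235 -0.081   2.8089] [ 0.2134 -0.0005  0.0419]
39 [-0.3103 -0.6512  0.8492] [ 0.2134 -0.0005  0.0419]
99 [ 0.0552 -0.6973 -0.1541] [ 0.2134 -0.0005  0.0419]
[[ 0.214 -0.96  -0.179]
 [ 0.736  0.279 -0.617]
 [ 0.643  0.     0.766]]
```

>>> send_rows(motion=[-0.051, -0.004, 0.14, 0.01, 0, 0, 0.8, -0.102, -0.008, 0.281, 0.02, 0, 0, 0.8, -0.154, -0.012, 0.421, 0.03, 0, 0, 0.8, -0.205, -0.016, 0.562, 0.042, 0, 0, 0.8, -0.256, -0.02, 0.702, 0.053, 0, 0, 0.8, -0.307, -0.024, 0.843, 0.064, 0, 0, 0.8, -0.358, -0.028, 0.983, 0.075, 0, 0, 0.8, -0.409, -0.032, 1.124, 0.085, 0, 0, 0.8, -0.461, -0.036, 1.264, 0.096, 0, 0, 0.8, -0.512, -0.04, 1.405, 0.107, 0, 0, 0.8, -0.563, -0.045, 1.545, 0.117, 0, 0.004, 0.8, -0.614, -0.049, 1.685, 0.128, 0, 0.008, 0.8, -0.665, -0.053, 1.826, 0.139, 0, 0.013, 0.8, -0.716, -0.057, 1.966, 0.149, 0, 0.017, 0.8, -0.768, -0.061, 2.107, 0.16, 0, 0.021, 0.8, -0.819, -0.065, 2.247, 0.171, 0, 0.025, 0.8, -0.87, -0.069, 2.388, 0.181, 0, 0.029, 0.8, -0.921, -0.073, 2.528, 0.192, 0, 0.034, 0.8, -0.972, -0.077, 2.669, 0.203, 0, 0.038, 0.8, -1.0235, -0.081, 2.809, 0.213, 0, 0.042, 0.8])

```text
t: 8.4
tcp_pos: [0.4771, -0.1432, 0.2099]
orientation: [[0.067, 0.981, 0.181], [0.768, -0.167, 0.618], [0.637, 0.097, -0.765]]
ft_force: [0.3, 0.0, 0.8]
gripper_width: 0.8
```

>>> send_rows(motion=[0, 0, 0, 0, 0, 0, 0.8, 0, 0, 0, 0, 0, 0, 0.8])

```text
t: 8.6
tcp_pos: [0.4774, -0.1427, 0.2112]
orientation: [[0.057, 0.982, 0.179], [0.77, -0.158, 0.618], [0.635, 0.102, -0.765]]
ft_force: [-0.1, -0.6, -0.3]
gripper_width: 0.8
```

```bash
python3 snap.py 7 wrist; python3 - <<'E'
from h import *
print(toolR(-81).round(3).tolist(),(O+G@[0,0,.21]).round(4))
_,_,p=load("wrist7"); 
for q in ([0,0,.148],[.012,0,.148],[0,.012,.148],[0,0,.086],[.032,0,.043]): print(q,proj(p,O+G@q).round(1))
E
```

```text
8.6 [-0.642  0.127  0.041  1.772  0.646  0.954] [ 0.4774 -0.1427  0.2112] [[0.057, 0.982, 0.179], [0.77, -0.158, 0.618], [0.635, 0.102, -0.765]] [-0.1 -0.6 -0.3]
[[0.061, 0.982, 0.179], [0.77, -0.16, 0.617], [0.635, 0.101, -0.766]] [ 0.4779 -0.1435  0.2109]
[0, 0, 0.148] [277.6 235.4]
[0.012, 0, 0.148] [280.6 218.5]
[0, 0.012, 0.148] [259.8 232.7]
[0, 0, 0.086] [277.4 208.9]
[0.032, 0, 0.043] [282.7 163.8]
```

View pics/wrist7.png

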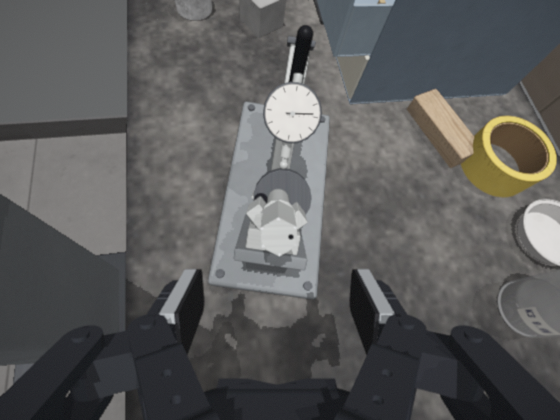

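```bash
python3 - <<'E'
from h import *
im,d,p=load("wrist7")
cv2.imwrite("pics/w7z.png",cv2.resize(im[190:265,235:320],None,fx=8,fy=8,interpolation=cv2.INTER_CUBIC))
cv2.imwrite("pics/w7d.png",cv2.resize(im[75:150,255:330],None,fx=6,fy=6,interpolation=cv2.INTER_CUBIC))
for uv in [(270,236),(275,236),(280,232),(285,240),(272,244)]:
    print(uv,(G.T@(depthpt(d,p,uv)-O)).round(4))
E
```

```text
(270, 236) [-0.0012  0.005   0.1482]
(275, 236) [-0.0007  0.0017  0.1479]
(280, 232) [ 0.003  -0.0011  0.1491]
(285, 240) [-0.0022 -0.0053  0.1486]
(272, 244) [-0.0066  0.0028  0.1483]
```

View pics/w7z.png

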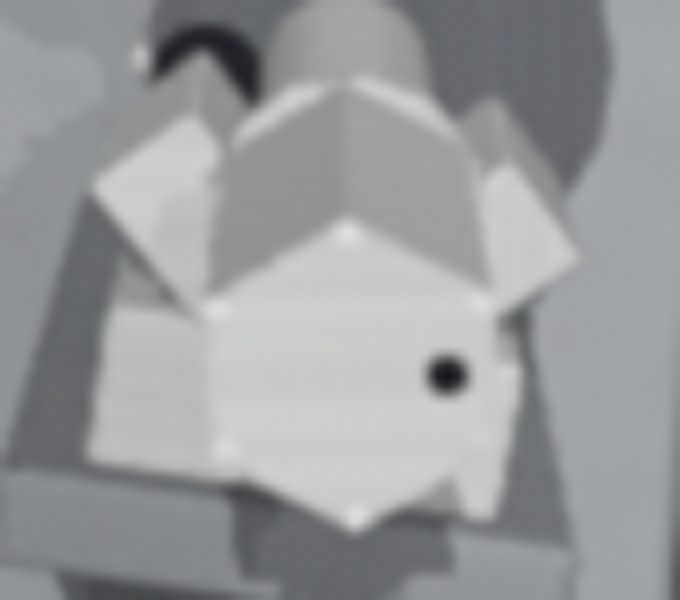

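View pics/w7d.png

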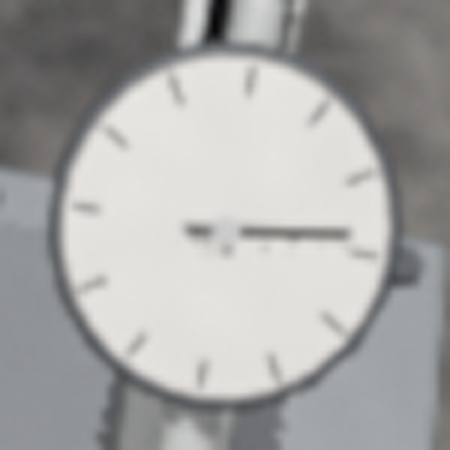

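```bash
python3 - <<'E'
from h import *
im,d,p=load("wrist7")
def f(u,v):
    o,dd=ray(p,(235-.5+(u+.5)/8,190-.5+(v+.5)/8));t=(.148-G[:,2]@(o-O))/(G[:,2]@dd);return 1e3*(G.T@(o+t*dd-O))
c=np.array([f(*q) for q in [(348,230),(489,303),(223,452),(214,307),(356,524)]]);print(c.round(1))
pm=f(447,375);print("punch",pm.round(1))
ctr=(c[0]+c[4])/2;print("ctr",ctr.round(2),"punch ang",np.degrees(np.arctan2(*(pm-ctr)[[1,0]])))
for q in c: print(np.degrees(np.arctan2(*(q-ctr)[[1,0]])).round(1),np.linalg.norm(q-ctr).round(1))
from station import env
s=env.get_state()
R=toolR(-81);P=O+G@(np.array([ctr[0]*1e-3,ctr[1]*1e-3,.111]))
print(*[a.round(4) for a in delta(s,P,R)])
E
```

```text
[[ 11.9   1.7 148. ]
 [  7.4 -10.9 148. ]
 [ -9.2   8.9 148. ]
 [  3.5  11.5 148. ]
 [-14.   -3.2 148. ]]
punch [  0.6  -8.5 148. ]
ctr [ -1.06  -0.8  148.  ] punch ang -77.79908931686155
10.7 13.1
-49.8 13.2
130.2 12.7
69.8 13.1
-169.3 13.1
[-0.0006 -0.0009  0.0039] [-0.0024  0.001   0.0988]
```

>>> send_rows(motion=[0, 0, -0.006, -0.002, 0.001, 0.02, 0.8, 0, 0, -0.012, -0.002, 0.001, 0.05, 0.8, 0, 0, -0.012, -0.002, 0.001, 0.075, 0.7, 0, 0, -0.012, -0.002, 0.001, 0.09, 0.6, 0, 0, -0.012, -0.002, 0.001, 0.097, 0.5, 0, 0, -0.012, -0.002, 0.001, 0.097, 0.4, 0, 0, -0.012, -0.002, 0.001, 0.097, 0.4])

```text
t: 9.35
tcp_pos: [0.4965, -0.0848, 0.1369]
orientation: [[0.047, 0.983, 0.18], [0.772, -0.15, 0.617], [0.634, 0.11, -0.766]]
ft_force: [0.9, -0.8, -0.1]
gripper_width: 0.401
```

```bash
python3 snap.py 8 wrist; python3 - <<'E'
from h import *
from station import env
s=env.get_state();print((G.T@(s["tcp_pos"]-O)*1e3).round(1),s["wrist_torque"].round(2))
E
```

```text
9.35 [-0.53   0.075 -0.154  1.544  0.674  1.082] [ 0.4965 -0.0848  0.1369] [[0.047, 0.983, 0.18], [0.772, -0.15, 0.617], [0.634, 0.11, -0.766]] [ 0.9 -0.8 -0.1]
[ -0.5  -1.6 114. ] [-0.55  0.18  0.04]
```

View pics/wrist8.png

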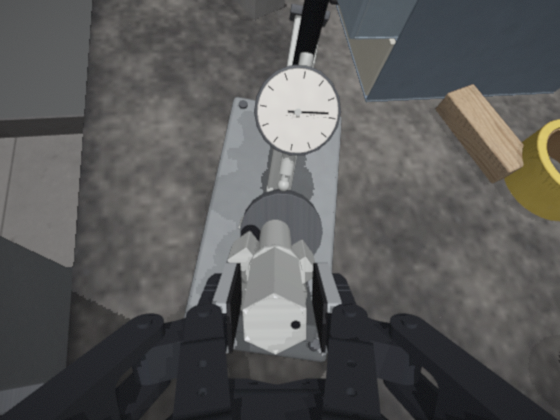

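>>> send_rows(motion=[0, 0, 0, 0, 0, 0, 0.33, 0, 0, 0, 0, 0, 0, 0.28, 0, 0, 0, 0, 0, 0, 0.2, 0, 0, 0, 0, 0, 0, 0.1, 0, 0, 0, 0, 0, 0, 0.1, 0, 0, 0, 0, 0, 0, 0.1])

```text
t: 10.0
tcp_pos: [0.4961, -0.0851, 0.1368]
orientation: [[0.048, 0.982, 0.181], [0.772, -0.152, 0.617], [0.633, 0.11, -0.766]]
ft_force: [-5.0, -2.8, 5.3]
gripper_width: 0.273
```

```bash
cat > st.py <<'E'
from h import *
from station import env
s=env.get_state();R=s["orientation"]
y=G.T@R[:,1]
print(s["t"],"g",(G.T@(s["tcp_pos"]-O)*1e3).round(1),"phi",np.degrees(np.arctan2(y[1],y[0])).round(2),"Fg",(G.T@s["ft_force"]).round(1),"T",(G.T@s["wrist_torque"]).round(2),"w",s["gripper_width"],"q",s["qpos"].round(2))
E
python3 st.py
```

```text
10.0 g [ -0.8  -1.1 114. ] phi -80.27 Fg [0.3 4.  6.7] T [1.11 0.69 0.  ] w 0.27282868015084094 q [-0.53  0.07 -0.16  1.54  0.67  1.08]
```

>>> send_rows(motion=[0, 0, -0.03, 0, 0, 0, 0.1, 0, 0, -0.09, 0, 0, 0, 0.1, 0, 0, -0.16, 0, 0, 0, 0.1, 0, 0, -0.24, 0, 0, 0, 0.1, 0, 0, -0.32, 0, 0, 0, 0.1, 0, 0, -0.4, 0, 0, 0, 0.1, 0, 0, -0.48, 0, 0, 0, 0.1, 0, 0, -0.55, 0, 0, 0, 0.1, 0, 0, -0.6, 0, 0, 0, 0.1, 0, 0, -0.6, 0, 0, 0, 0.1])

```text
t: 11.0
tcp_pos: [0.496, -0.085, 0.1368]
orientation: [[-0.516, 0.837, 0.181], [0.722, 0.312, 0.617], [0.46, 0.449, -0.766]]
ft_force: [-5.4, -2.6, 4.9]
gripper_width: 0.266
```

```bash
python3 st.py; python3 snap.py 9 wrist
```

```text
11.0 g [ -0.7  -1.  113.9] phi -45.8 Fg [0.1 4.4 6.3] T [1.07 0.48 0.  ] w 0.26564584214234244 q [-0.53  0.07 -0.16  1.54  0.67  0.48]
11.0 [-0.531  0.074 -0.155  1.544  0.673  0.481] [ 0.496  -0.085   0.1368] [[-0.516, 0.837, 0.181], [0.722, 0.312, 0.617], [0.46, 0.449, -0.766]] [-5.4 -2.6  4.9]
```

View pics/wrist9.png

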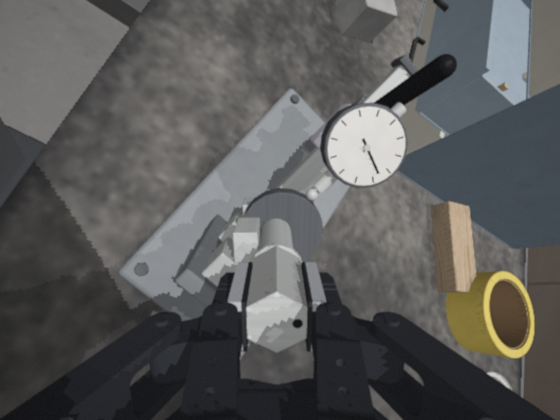

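>>> send_rows(motion=[0, 0, -0.03, 0, 0, 0, 0.1, 0, 0, -0.09, 0, 0, 0, 0.1, 0, 0, -0.16, 0, 0, 0, 0.1, 0, 0, -0.24, 0, 0, 0, 0.1, 0, 0, -0.32, 0, 0, 0, 0.1, 0, 0, -0.4, 0, 0, 0, 0.1, 0, 0, -0.48, 0, 0, 0, 0.1, 0, 0, -0.56, 0, 0, 0, 0.1, 0, 0, -0.64, 0, 0, 0, 0.1, 0, 0, -0.72, 0, 0, 0, 0.1, 0, 0, -0.77, 0, 0, 0, 0.1, 0, 0, -0.8, 0, 0, 0, 0.1, 0, 0, -0.8, 0, 0, 0, 0.1, 0, 0, -0.8, 0, 0, 0, 0.1])

```text
t: 12.45
tcp_pos: [0.496, -0.085, 0.1369]
orientation: [[-0.96, 0.215, 0.181], [0.281, 0.735, 0.617], [-0.0, 0.643, -0.766]]
ft_force: [-5.5, -3.2, 5.8]
gripper_width: 0.275
```

```bash
python3 st.py; python3 snap.py 10 wrist scene;python3 - <<'E'
from h import *
b=load("scene10")[0]
cv2.imwrite("pics/s10z.png",cv2.resize(b[160:270,240:335],None,fx=5,fy=5,interpolation=cv2.INTER_CUBIC))
E
```

```text
12.45 g [ -0.6  -1.  113.9] phi -0.07 Fg [0.2 4.4 7.4] T [ 1.25  0.33 -0.02] w 0.2752049842759434 q [-0.53  0.07 -0.16  1.54  0.67 -0.32]
12.45 [-0.531  0.074 -0.155  1.544  0.674 -0.317] [ 0.496  -0.085   0.1369] [[-0.96, 0.215, 0.181], [0.281, 0.735, 0.617], [-0.0, 0.643, -0.766]] [-5.5 -3.2  5.8]
```

View pics/wrist10.png

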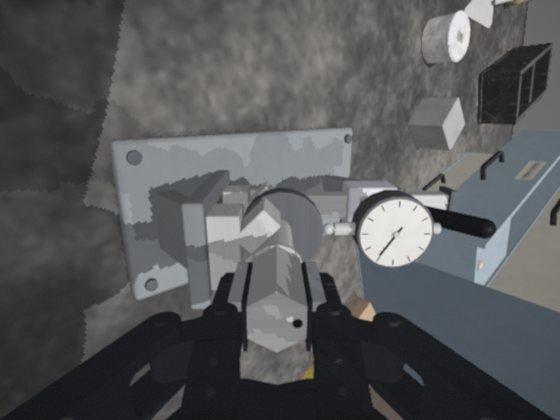

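View pics/s10z.png

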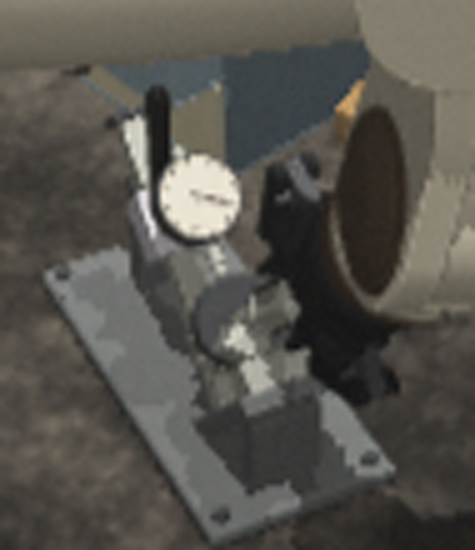

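>>> send_rows(motion=[0, 0, 0, 0, 0, 0, 0.3, 0, 0, 0, 0, 0, 0, 0.4, 0, 0, 0, 0, 0, 0, 0.5, 0, 0, 0, 0, 0, 0, 0.5, 0, 0, 0, 0, 0, -0.01, 0.55, 0, 0, 0, 0, 0, -0.035, 0.6, 0, 0, 0, 0, 0, -0.07, 0.6, 0, 0, 0, 0, 0, -0.1, 0.6, 0, 0, 0, 0, 0, -0.1, 0.6, 0, 0, 0, 0, 0, -0.1, 0.6])

```text
t: 13.55
tcp_pos: [0.4784, -0.1471, 0.2132]
orientation: [[-0.96, 0.215, 0.182], [0.281, 0.735, 0.617], [-0.001, 0.643, -0.766]]
ft_force: [-0.3, 0.6, -0.6]
gripper_width: 0.598
```

```bash
python3 st.py; python3 snap.py 11 wrist scene;python3 - <<'E'
from h import *
im,d,p=load("wrist11")
print(proj(p,O+G@[0,0,.148]))
cv2.imwrite("pics/w11z.png",cv2.resize(im[195:270,235:320],None,fx=8,fy=8,interpolation=cv2.INTER_CUBIC))
E
```

```text
13.55 g [ -1.1  -1.4 213.9] phi -0.06 Fg [ 0.   0.4 -0.8] T [-0.04  0.59  0.02] w 0.5982621757081488 q [-0.65  0.13  0.05  1.78  0.65 -0.46]
13.55 [-0.648  0.134  0.052  1.778  0.645 -0.46 ] [ 0.4784 -0.1471  0.2132] [[-0.96, 0.215, 0.182], [0.281, 0.735, 0.617], [-0.001, 0.643, -0.766]] [-0.3  0.6 -0.6]
[277.5639643 229.4928087]
```

View pics/wrist11.png

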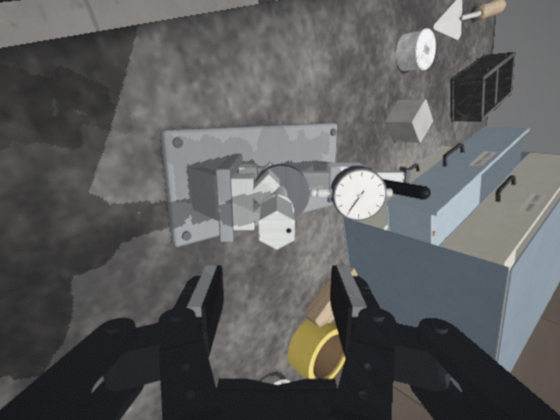

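View pics/w11z.png

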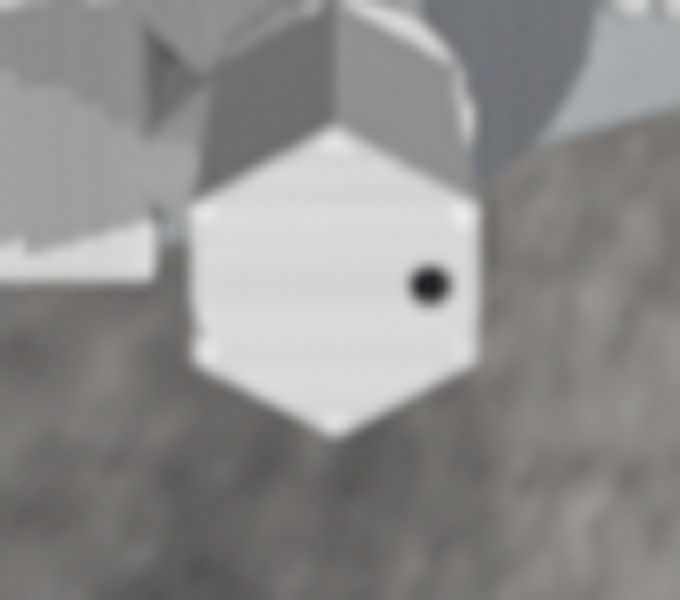

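```bash
python3 - <<'E'
from h import *
im,d,p=load("wrist11")
def f(u,v):
    o,dd=ray(p,(235-.5+(u+.5)/8,195-.5+(v+.5)/8));t=(.148-G[:,2]@(o-O))/(G[:,2]@dd);return 1e3*(G.T@(o+t*dd-O))
C=[(338,128),(478,207),(474,360),(336,438),(195,360),(192,210)]
c=np.array([f(*q) for q in C]);ctr=c.mean(0);pm=f(430,285)
A=[np.degrees(np.arctan2(*(q-ctr)[[1,0]])) for q in c];print("ctr",ctr.round(2),np.round(A,1),"mod60 flat",[round(float((a%60)-30),1) for a in A])
print("punch",np.degrees(np.arctan2(*(pm-ctr)[[1,0]])))
# end face height from depth
q=np.array([depthpt(d,p,(u,v)) for u in range(266,288,3) for v in range(224,240,3)])
print("gz face",np.median((q-O)@G[:,2]))
im7,d7,p7=load("wrist7");q=np.array([depthpt(d7,p7,(u,v)) for u in range(268,290,3) for v in range(229,243,3)])
print("gz face before",np.median((q-O)@G[:,2]))
# plunger line heading: dial/plunger vs axis; needle
cv2.imwrite("pics/w11d.png",cv2.resize(im[150:235,300:435],None,fx=6-.1,fy=6-.1,interpolation=cv2.INTER_CUBIC))
E
```

```text
ctr [ -0.72  -0.53 148.  ] [  89.1   30.3  -30.   -89.9 -150.5  150.7] mod60 flat [-0.9, 0.3, 0.0, 0.1, -0.5, 0.7]
punch 0.1157911534582668
gz face 0.14793926564619198
gz face before 0.1484450240876136
```

View pics/w11d.png

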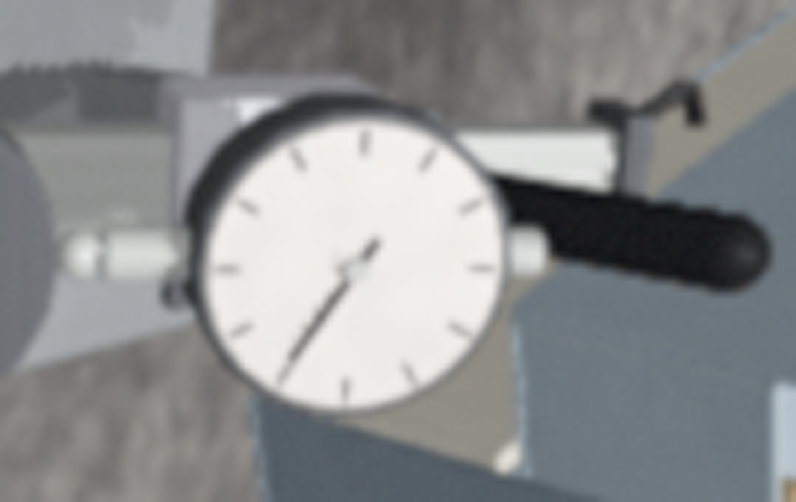

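```bash
python3 -c "
from station import env
print(env.get_state()['t']);print(env.job_done())"
```

```text
13.65
the job is handed in; nothing more can be done
None
```

I slid the indicator down to its stop, turned the spindle to its highest reading, let go and handed the job in at 13.65 s. The gripper had let go and stood 66 mm clear of the spindle.

- **Slide:** I gripped the handle and slid the indicator down. It came up against its stop at 33.6 mm of measured tool travel, where I had expected 40 mm. A further push moved neither the slide nor the needle, while the force rose to about 38 N. I backed the push off before letting go, and the reading stayed at about 7.4 mm.
- **Spindle:** I gripped the hexagon across its flats along the axis and turned it about 80 degrees. The spindle-axis force on the tool stayed under 8 N.
- **Angle check, after letting go:** the punch mark is 0.1 degrees from the plunger direction, and the hexagon's corners agree to within 1 degree. The needle stands at about 124–126 degrees, or roughly 11 mm, which matches the high spot.
- **Seating check:** the upper end face measures 147.9 mm from the stop, against a nominal 148, so the foot is still on its stop.

**What did not fully agree:**
- The 33.6 mm travel does not match the stated 40 mm. The reading before and after turning fits the slide being fully home.
- My scene-camera estimate of the hexagon end was 3–8 mm off the wrist-camera one, so I used the wrist camera.
- I did not turn past the high spot and back to confirm the peak.
- I made no final measurement of the tin, cube and spanner. The arm only worked at the gauge, and none of the force readings suggested contact elsewhere.

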